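Build up the test-sieve stack on the sieving base

ROBOT

A 7-joint arm with a two-finger parallel gripper is mounted at the origin on the work surface. World frame = base frame: x ahead of the robot, y to its left, z up, the work surface at z = 0. Lengths are in m, angles in rad, forces in N, time in s.
With the tool pointing down it reaches from about 0.425 to 0.875 m from the base axis. Payload 4.7 kg.
Tool frame: the origin (TCP) lies at the very end of the fingers, on their centre line; the grasp point (between the pads) lies 19 mm behind it; x points along the fingers, z is the direction in which the jaws open and shut, and the axes are right-handed (so a half turn about x gives the same grasp; the last joint's range is limited). The gripper opens to 87 mm and grips with 3 to 60 N. Pads are 19 mm wide; open, the fingers measure 117 mm over their backs; the gripper's body (75 mm by 190 mm) begins 51 mm behind the grasp point.
Start: joints at [1.283, 0.321, -0.07, 1.45, 0.023, 1.371, -0.057], TCP at [0.193, -0.621, 0.223] pointing down, gripper open.
Joint ranges: [-2.86, 2.86], [-0.3, 2.09], [-1.38, 1.24], [0.06, 2.45], [-1.56, 4.7], [0.09, 2.05], [-2.69, 2.69]. Speed limits (rad/s): [2.57, 2.57, 3.14, 3.14, 3.14, 3.14, 3.14].

INTERFACE

Orientations are given as a rotation vector (axis times angle).
In Python, from bench import telemetry, viewer, workorder gives the robot as it stands.
- The arm moves only by the shell command python3 -m creep 'ROWS' [FORCE]. ROWS is JSON, a list of rows, each an object of numbers: "fingers": the opening, from 0 (shut) to 1 (fully open); "x", "y", "z": the shift along the tool's x, y, z in units of 40 mm (1.0 is 40 mm); "twist": the turn about the tool's x in units of 5 degrees (1.0 is 5 degrees). In form: [{"fingers": .., "x": .., "y": .., "z": .., "twist": ..}, ...]. A call has 1 to 20 rows; each row is the pose to reach, as a shift and turn from the pose commanded when the call began, along the tool's axes at that moment; what a row does not reach only later rows make up. A row lasts 1/12 s, in which the tool goes at most 41.7 mm and 7.16 degrees, less where a joint would pass 70% of its speed; a pose out of reach is approached as far as the arm can. A call with a gripper value outside its range is refused whole. The fingers move at their own pace and stop on an object; FORCE is the grip in N (left out, the last holds). Time passes only in rows, so rows that repeat a pose let the fingers close. It gives the time, the measured TCP pose, the force and the opening at its end, in the units of the state.
- telemetry.get_state(): the state, without advancing time (a new reading comes with each control period).
- viewer.get_image(name): name is "side" or "top" or "wrist"; returns a dict with "pixels" (480x640x3 uint8, red, green, blue), "z_map" (480x640 float32, m along the optical axis (not along the pixel's ray), 0 where there is no reading), "K" (3x3 intrinsics, pixels), "xyz" and "attitude" of the camera in the world. Camera axes: x right, y up, looking along -z (the intrinsics and any distortion apply to the point x, -y, -z); pixel columns grow to the right and rows downward; lengths in m; the calibration is good to about 2 mm. The wrist camera is an equidistant fisheye: a pixel r from the principal point sees the ray r / f radians off the axis. A picture is of the moment at which its call begins.
- workorder.close_job(): hands the job in, once; it reports no verdict.
The state is a dict: "time": time; "joint_positions": joint angles; "qd": joint speeds; "joint_torque": joint torques, N m; "position": TCP position; "tool_rot": TCP orientation; "ft_force": force on the tool from outside, world axes, zero at the start; "torque": the same for the moment, N m; "grip_width": opening from 0.0 (shut) to 1.0 (fully open).
Only numpy, scipy, OpenCV 4.12 (cv2) and the standard library are available. Lean on these libraries where they do the work, as an engineer would, in place of code of your own. Each camera call takes 0.05 s, during which the arm holds its last target.

TASK

Build the sieve stack on the sieving base, from the bottom up and one part at a time: the closed receiving pan into the base's collar, then the fine sieve on the pan, the coarse sieve on the fine one, and the lid on top, every part upright and fully seated in the one below. Leave the jar, cup, stopper, refractometer and pipette where they are.

Things in the scene. Friction and masses are not known exactly. Their poses are not given: they have to be found in the camera images.
- base_seat (a point): The sieving base, fixed to the table: a grey round plate 96 mm in diameter and 10 mm thick, with a low upright aluminium collar in its middle (outside diameter 56 mm, inside 52 mm, 10 mm high, so its rim is 20 mm above the table). The point is the centre of the collar at the height of its rim. z up.
- pan_mid (a point): Receiving pan: closed floor, smooth and white-enamelled inside. Loose round steel pot, 52 mm tall, outside diameter 58, inside 52. Its foot, the lowest 8 mm, tapers 46 to 38 mm and drops into the part below until the wall's shoulder, 8 mm above the bottom, rests on that part's rim. Point: on the axis, half-way up (26 mm from bottom and rim). z up. Grip the upper half, fingertips above the shoulder.
- fine_mid (a point): Fine sieve: floor a dark dense mesh, not see-through, 36 mm above the bottom. Loose round steel pot, 54 mm tall, outside diameter 58, inside 52. Its foot, the lowest 8 mm, tapers 46 to 38 mm and drops into the part below until the wall's shoulder, 8 mm above the bottom, rests on that part's rim. Point: on the axis, half-way up (27 mm from bottom and rim). z up. Grip the upper half, fingertips above the shoulder.
- coarse_mid (a point): Coarse sieve, the tallest: floor an open grid, 3 wires each way 13 mm apart, see-through, 35 mm above the bottom. Loose round steel pot, 62 mm tall, outside diameter 58, inside 52. Its foot, the lowest 8 mm, tapers 46 to 38 mm and drops into the part below until the wall's shoulder, 8 mm above the bottom, rests on that part's rim. Point: on the axis, half-way up (31 mm from bottom and rim). z up. Grip the upper half, fingertips above the shoulder.
- lid_grip (a point): Lid, loose: steel disc 58 mm in diameter, 8 mm thick, with an upright black cylindrical knob (22 mm in diameter, 30 mm tall) on it; under the disc the same 8 mm foot (46 tapering to 38 mm), which drops into the part below. 46 mm tall, 0.13 kg. Gripped by the knob. Point: on the axis, 10 mm below the knob's top, 20 mm above the disc's top face, 36 mm above the bottom. z up.
- jar: Bystander, loose: amber glass jar with a white cap, 56 mm in diameter, 70 mm tall. Origin: centre of its underside.
- cup_mid (a point): Bystander, loose: clear plastic drinking cup with a white straw, 66 mm across at the rim, 85 mm tall (straw to 120 mm). The point is on its axis, half-way up.
- stopper: Bystander, loose: solid black rubber stopper, tapered, 38 mm in diameter below and 48 mm on top, 36 mm tall. Origin: centre of its underside.
- refractometer: Bystander, loose, lying down: hand refractometer, black tube with a metal prism block, 165 mm long, 29 mm high. Origin under its middle, x along it.
- pipette: Bystander, loose, lying down: white and blue pipette, 250 mm long, 22 mm high. Origin under its handle, x along it towards the tip.

How it is judged:
On the way, in this order (a step that is already met when the one before it is completed fails the run):
1. the pan is seated in the base's collar (horizontal distance between pan_mid and base_seat below 0.007 m and z of pan_mid in the frame of base_seat between 0.015 and 0.021 m and angle between pan_mid's own z axis and vertical below 0.07 rad), for 0.2 s.
2. the fine sieve is seated on the pan (horizontal distance between fine_mid and pan_mid below 0.007 m and z of fine_mid in the frame of pan_mid between 0.042 and 0.048 m and angle between fine_mid's own z axis and vertical below 0.07 rad), for 0.2 s.
3. the coarse sieve is seated on the fine sieve (horizontal distance between coarse_mid and fine_mid below 0.007 m and z of coarse_mid in the frame of fine_mid between 0.047 and 0.053 m and angle between coarse_mid's own z axis and vertical below 0.07 rad), for 0.2 s.
4. the lid is seated on the coarse sieve (horizontal distance between lid_grip and coarse_mid below 0.007 m and z of lid_grip in the frame of coarse_mid between 0.056 and 0.062 m and angle between lid_grip's own z axis and vertical below 0.07 rad), for 0.2 s.
At the end, for the whole second after the job is handed in: On the base from the bottom up: pan, fine sieve, coarse sieve, lid; each within 7 mm of the axis of the one below, its height over it within 3 mm of fully seated, upright within 0.07 rad, and staying so (all of step 1 and all of step 2 and all of step 3 and all of step 4); the robot touches nothing.
It fails at once if the amber jar is pushed more than 30 mm or knocked over (distance of jar from where it was at the start of the episode above 0.03 m or angle between jar's own z axis and vertical above 0.5 rad).
It fails at once if the clear cup is pushed more than 30 mm or knocked over (distance of cup_mid from where it was at the start of the episode above 0.03 m or angle between cup_mid's own z axis and vertical above 0.5 rad).
It fails at once if the rubber stopper is pushed more than 30 mm or knocked over (distance of stopper from where it was at the start of the episode above 0.03 m or angle between stopper's own z axis and vertical above 0.5 rad).
It fails at once if the refractometer is pushed more than 30 mm (distance of refractometer from where it was at the start of the episode above 0.03 m).
It fails at once if the pipette is pushed more than 30 mm (distance of pipette from where it was at the start of the episode above 0.03 m).
It also fails if it takes over 109 s, if anything falls off the work surface, if the arm or the gripper's body presses on something with over 40 N, if the wrist force passes 120 N, or if a joint passes its speed limit or range.

## Working session

There is one attempt and no reset: what is moved stays moved. The work goes in short steps, Python scripts to look and compute and a shell command to move; the robot and the scene stay as the last step left them, time stands still between calls to the robot, and variables do not carry over. Pictures are saved under pics/ and viewed, and the job is handed in when it is done.

```bash
ls; mkdir -p pics; python3 - <<'E'
from bench import telemetry, viewer
import cv2,numpy as np
print(telemetry.get_state())
for n in ("side","top","wrist"):
    d=viewer.get_image(n); cv2.imwrite(f"pics/{n}0.png",d["pixels"][:,:,::-1]); np.savez(f"pics/{n}0.npz",**d)
    print(n,d["K"],d["xyz"],d["attitude"],{k:v for k,v in d.items() if k not in("pixels","z_map","K","xyz","attitude")})
E
```

```text
pics
{'time': 0.0, 'joint_positions': array([ 1.28308739,  0.32183597, -0.07007848,  1.45168926,  0.02257997,
        1.37081447, -0.05686368]), 'qd': array([ 9.17241748e-04,  1.44224249e-03,  6.20403855e-05,  7.86992637e-04,
        9.08175564e-04, -1.25470657e-03, -1.96184204e-03]), 'joint_torque': array([ 3.74149386e-04, -4.91297150e+01, -4.03531976e-01, -3.12536681e+01,
       -6.37151767e-02,  4.38858045e-02,  1.98449525e-04]), 'position': array([ 0.19299682, -0.62009132,  0.22144589]), 'tool_rot': array([ 0.98515491,  1.33868504, -0.98333733]), 'ft_force': array([-0.38005511,  0.11029177,  0.26284942]), 'torque': array([-0.03263511, -0.03397273, -0.01464203]), 'grip_width': 0.9959764416846825}
side [[531.88835296   0.         317.19569212]
 [  0.         531.88835296 241.1413483 ]
 [  0.           0.           1.        ]] [ 0.17512989 -0.59731734  0.47025348] [ 1.03714098 -0.34935248 -0.5545283 ] {}
top [[546.50706924   0.         322.71925257]
 [  0.         546.50706924 241.50817647]
 [  0.           0.           1.        ]] [0.43997641 0.01407401 1.18478466] [ 0.12575451 -0.13143723 -1.58574306] {}
wrist [[371.64829954   0.         326.17296765]
 [  0.         371.64829954 243.87528009]
 [  0.           0.           1.        ]] [ 0.27021746 -0.59725207  0.38437585] [-0.2543406   0.18968547 -1.25939404] {}
```

View pics/top0.png

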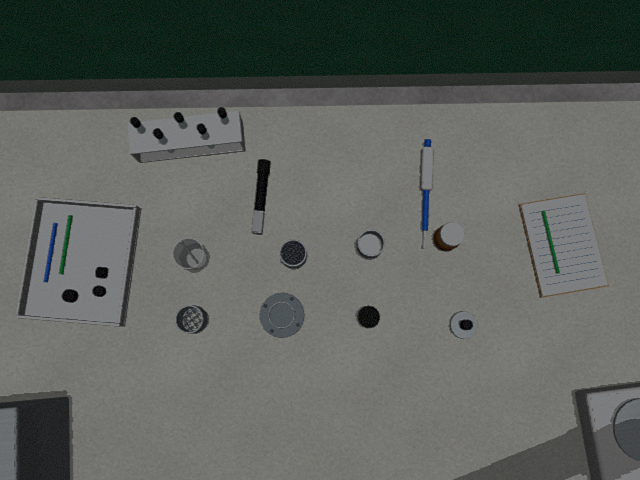

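View pics/side0.png

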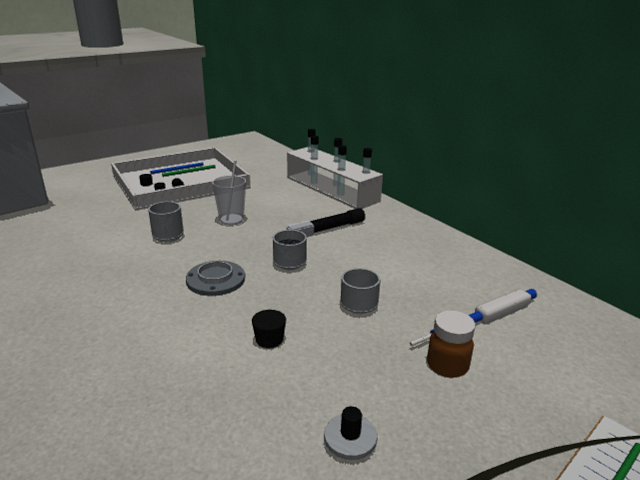

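View pics/wrist0.png

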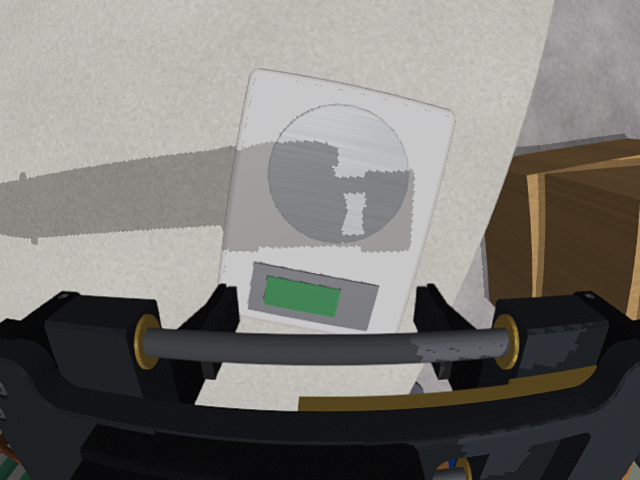

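The top view shows the pan (white floor) at (370,244), fine sieve (293,254), coarse sieve (192,320), base (282,315), lid (462,324), stopper (369,316), jar (449,236) and cup (190,256). The side view agrees.

```bash
cat > h.py <<'E'
import numpy as np,cv2
from scipy.spatial.transform import Rotation as R
from scipy.optimize import least_squares
def cloud(d):
    K=d["K"];z=d["z_map"];v,u=np.mgrid[0:480,0:640]
    p=np.stack([(u-K[0,2])/K[0,0]*z,-(v-K[1,2])/K[1,1]*z,-z],-1)
    w=p@R.from_rotvec(d["attitude"]).as_matrix().T+d["xyz"]
    w[z==0]=np.nan
    return w
def ray(d,u,v,z):   # hit of pixel ray with plane z (pinhole)
    K=d["K"];r=R.from_rotvec(d["attitude"]).as_matrix()@np.array([(u-K[0,2])/K[0,0],-(v-K[1,2])/K[1,1],-1])
    return d["xyz"]+r*(z-d["xyz"][2])/r[2]
def proj(d,P):
    K=d["K"];c=(np.asarray(P)-d["xyz"])@R.from_rotvec(d["attitude"]).as_matrix()
    return np.stack([K[0,2]+K[0,0]*c[...,0]/-c[...,2],K[1,2]-K[1,1]*c[...,1]/-c[...,2]],-1)
def fitc(xy,r):
    return least_squares(lambda c:np.hypot(xy[:,0]-c[0],xy[:,1]-c[1])-r,np.median(xy,0),loss='soft_l1',f_scale=.001).x
E
python3 - <<'E'
import sys;sys.path.insert(0,'.')
from h import *
t=dict(np.load('pics/top0.npz'));s=dict(np.load('pics/side0.npz'))
W=cloud(t);S=cloud(s)
print("table z",[np.round(W[v,u,2],4) for u,v in((330,290),(230,290),(420,300),(330,360))],[np.round(S[v,u,2],4) for u,v in((200,330),(300,380),(120,300))])
px=dict(pan=(370,244),fine=(293,254),coarse=(192,320),base=(282,315),lid=(462,324),stop=(369,316),jar=(449,236),cup=(190,256))
for n,(u,v) in px.items():
    c=ray(t,u,v,.03)[:2]
    for nm,C in(("top",W),("side",S)):
        P=C.reshape(-1,3);P=P[np.isfinite(P[:,0])];P=P[(np.hypot(P[:,0]-c[0],P[:,1]-c[1])<.06)&(P[:,2]>.006)]
        print(n,nm,c.round(3),len(P),"zmax",np.percentile(P[:,2],[50,90,95,99]).round(4),"med",np.median(P,0).round(4), P.min(0).round(3),P.max(0).round(3))
big=cv2.resize(cv2.imread('pics/top0.png')[170:350,160:490],None,fx=2.4,fy=2.4,interpolation=cv2.INTER_CUBIC)
cv2.imwrite('pics/topc.png',big)
E
```

```text
table z [np.float64(-0.0002), np.float64(-0.0023), np.float64(-0.0007), np.float64(-0.002)] [np.float64(-0.001), np.float64(-0.0025), np.float64(0.0)]
pan top [ 0.623 -0.093] 659 zmax [0.0133 0.0503 0.0518 0.0538] med [ 0.6252 -0.0937  0.0133] [ 0.58  -0.122  0.006] [ 0.653 -0.064  0.057]
pan side [ 0.623 -0.093] 1564 zmax [0.0339 0.0489 0.0502 0.0512] med [ 0.6182 -0.1038  0.0339] [ 0.594 -0.126  0.006] [ 0.653 -0.067  0.052]
fine top [0.604 0.072] 653 zmax [0.0361 0.0523 0.0537 0.0565] med [0.6044 0.0719 0.0361] [0.576 0.044 0.006] [0.634 0.128 0.058]
fine side [0.604 0.072] 1218 zmax [0.0359 0.0507 0.052  0.053 ] med [0.6001 0.0553 0.0359] [0.576 0.038 0.006] [0.635 0.098 0.054]
coarse top [0.469 0.285] 591 zmax [0.0372 0.0614 0.0631 0.0649] med [0.4709 0.2881 0.0372] [0.415 0.256 0.006] [0.499 0.313 0.067]
coarse side [0.469 0.285] 1167 zmax [0.042  0.0585 0.0599 0.0612] med [0.4677 0.2621 0.042 ] [0.443 0.25  0.007] [0.501 0.313 0.063]
base top [0.476 0.096] 1453 zmax [0.0096 0.0133 0.0166 0.0211] med [0.477  0.0997 0.0096] [0.43  0.053 0.006] [0.523 0.147 0.025]
base side [0.47
[... 507 characters left out ...]
] [ 0.491 -0.044  0.041]
stop side [ 0.47  -0.086] 993 zmax [0.0337 0.0352 0.0355 0.0361] med [ 0.4648 -0.0963  0.0337] [ 0.446 -0.111  0.006] [ 0.493 -0.064  0.037]
jar top [ 0.637 -0.263] 782 zmax [0.0663 0.0704 0.0713 0.0732] med [ 0.633  -0.2498  0.0663] [ 0.587 -0.284  0.006] [ 0.679 -0.209  0.075]
jar side [ 0.637 -0.263] 2580 zmax [0.0447 0.0686 0.069  0.0696] med [ 0.622  -0.2731  0.0447] [ 0.607 -0.292  0.006] [ 0.66 -0.21  0.07]
cup top [0.604 0.291] 743 zmax [0.0584 0.085  0.0871 0.1173] med [0.6074 0.2914 0.0584] [0.551 0.251 0.006] [0.636 0.316 0.123]
cup side [0.604 0.291] 1367 zmax [0.0622 0.0823 0.0839 0.1091] med [0.5981 0.2615 0.0622] [0.571 0.244 0.006] [0.637 0.315 0.12 ]
```

View pics/topc.png

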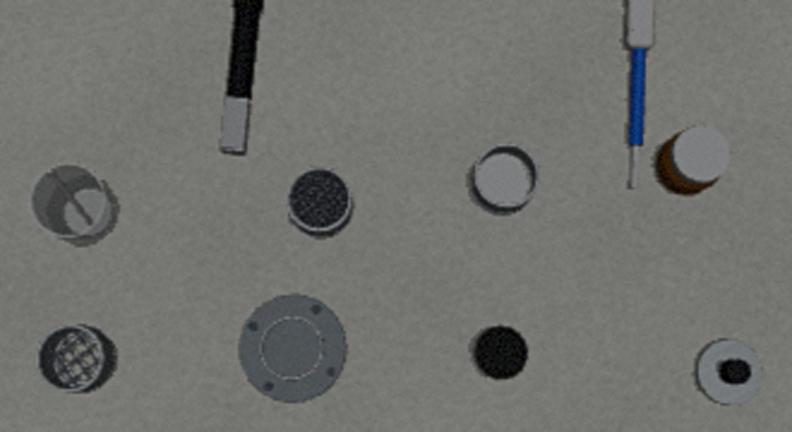

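```bash
python3 - <<'E'
import sys;sys.path.insert(0,'.')
from h import *
t=dict(np.load('pics/top0.npz'));s=dict(np.load('pics/side0.npz'))
W=cloud(t);S=cloud(s)
it={'pan':((.623,-.093),.045,.06,27.5),'fine':((.604,.072),.048,.06,27.5),'coarse':((.469,.285),.055,.07,27.5),'baserim':((.476,.096),.016,.03,27),'knob':((.45,-.28),.038,.055,None),'liddisc':((.45,-.28),.012,.020,None),'stopper':((.47,-.086),.03,.045,None),'jar':((.635,-.253),.064,.08,None),'cuprim':((.604,.291),.078,.095,None)}
for n,(c,lo,hi,r) in it.items():
  for nm,C in(("top",W),("side",S)):
    P=C.reshape(-1,3);P=P[np.isfinite(P[:,0])];P=P[(np.hypot(P[:,0]-c[0],P[:,1]-c[1])<.05)&(P[:,2]>lo)&(P[:,2]<hi)]
    e=cv2.minEnclosingCircle(P[:,:2].astype(np.float32)*1000)
    f=least_squares(lambda q:np.hypot(P[:,0]-q[0],P[:,1]-q[1])-q[2],[*c,.027],loss='soft_l1',f_scale=.001).x
    print(n,nm,len(P),"enc",np.round(e[0],1),round(e[1],1),"fit",(f*1000).round(1), "fix",(fitc(P[:,:2],r/1000)*1000).round(1) if r else '', "med",(np.median(P,0)*1000).round(1))
# refine via image edges: project circles
E
```

```text
pan top 135 enc [622.9 -92.4] 29.3 fit [622.7 -92.3  27.2] fix [622.7 -92.3] med [623.5 -92.5  50.3]
pan side 335 enc [623.4 -96.1] 30.3 fit [623.3 -96.7  27.2] fix [623.3 -96.7] med [623.2 -98.9  48.7]
fine top 124 enc [604.9  72.4] 29.0 fit [604.7  72.2  27.2] fix [604.6  72.2] med [606.9  74.   52.4]
fine side 227 enc [606.   68.7] 30.8 fit [605.2  68.2  27.3] fix [605.2  68.2] med [605.3  68.   51. ]
coarse top 160 enc [470.8 284.4] 29.0 fit [470.8 284.3  27.3] fix [470.8 284.3] med [472.5 284.5  60.8]
coarse side 225 enc [471.1 279.9] 30.3 fit [471.5 280.4  27. ] fix [471.6 280.5] med [470.9 278.7  58.8]
baserim top 79 enc [479.5 102.6] 31.9 fit [477.3  99.1  26.7] fix [477.3  99.1] med [477.8  99.5  19.6]
baserim side 152 enc [478.3  95.1] 29.0 fit [478.1  95.3  26.8] fix [478.1  95.3] med [478.5  93.1  17.6]
knob top 91 enc [ 449.2 -287.1] 11.2 fit [ 449.  -286.4    7.7] fix  med [ 449.6 -286.2   44.4]
knob side 320 enc [ 450.1 -291.1] 11.9 fit [ 448.3 -291.5    8.1] fix  med [ 447.7 -292.3   44.2]
liddisc top 412 enc [ 449.3 -286.7] 29.2 fit [ 448.7 -287.6   22.1] fix  med [ 448.4 -282.3   15.1]
liddisc side 1355 enc [ 449.2 -290.4] 29.2 fit [ 450.3 -289.4   22.2] fix  med [ 442.5 -297.8   14.5]
stopper top 395 enc [469.1 -84.1] 23.6 fit [469.2 -83.7  16.5] fix  med [468.5 -83.5  34.8]
stopper side 628 enc [468.9 -87. ] 24.1 fit [468.5 -89.4  17.4] fix  med [468.5 -90.3  34.4]
jar top 444 enc [ 635.9 -259.6] 25.1 fit [ 635.3 -259.5   17.6] fix  med [ 634.9 -259.3   68.7]
jar side 818 enc [ 635.2 -262.7] 26.2 fit [ 634.1 -265.2   18.4] fix  med [ 633.9 -265.8   68.3]
cuprim top 184 enc [603.7 283.6] 33.1 fit [602.7 283.2  30.8] fix  med [605.6 287.2  83.2]
cuprim side 235 enc [606.8 279.5] 36.1 fit [603.3 279.2  30.8] fix  med [604.8 280.2  81.9]
```

```bash
cat >> h.py <<'E'
def go(target,jaw=(0,1,0)):
    from bench import telemetry
    s=telemetry.get_state();M=R.from_rotvec(s["tool_rot"]).as_matrix()
    d=M.T@(np.asarray(target)-s["position"])/.04
    j=M.T@np.asarray(jaw,float);a=np.degrees(np.arctan2(-j[1],j[2])) # rot about x: z->(0,-sin,cos)
    a=(a+90)%180-90
    print("t %.2f"%s["time"],"pos",s["position"].round(4),"grip",round(s["grip_width"],3),"F",s["ft_force"].round(1))
    print("axes x",M[:,0].round(3),"y",M[:,1].round(3),"z",M[:,2].round(3))
    print("shift x %.3f y %.3f z %.3f twist %.2f (or %.2f)"%(*d,a/5,(a-180*np.sign(a))/5),"q7",s["joint_positions"].round(2))
E
python3 -c "
from h import *
go([.623,-.0945,.2])"
```

```text
t 0.15 pos [ 0.193  -0.6202  0.2217] grip 1.001 F [ 0.4  0.1 -0. ]
axes x [-0.001  0.001 -1.   ] y [ 0.955  0.297 -0.   ] z [ 0.297 -0.955 -0.001]
shift x 0.555 y 14.170 z -9.353 twist 3.46 (or -32.54) q7 [ 1.28  0.32 -0.07  1.45  0.02  1.37 -0.06]
```

```bash
python3 -m creep '[{"fingers":1,"x":0,"y":1,"z":-0.7,"twist":0},{"fingers":1,"x":0.55,"y":14.17,"z":-9.35,"twist":3.46},{"fingers":1,"x":0.55,"y":14.17,"z":-9.35,"twist":3.46},{"fingers":1,"x":0.55,"y":14.17,"z":-9.35,"twist":3.46},{"fingers":1,"x":0.55,"y":14.17,"z":-9.35,"twist":3.46},{"fingers":1,"x":0.55,"y":14.17,"z":-9.35,"twist":3.46},{"fingers":1,"x":0.55,"y":14.17,"z":-9.35,"twist":3.46},{"fingers":1,"x":0.55,"y":14.17,"z":-9.35,"twist":3.46},{"fingers":1,"x":0.55,"y":14.17,"z":-9.35,"twist":3.46},{"fingers":1,"x":0.55,"y":14.17,"z":-9.35,"twist":3.46},{"fingers":1,"x":0.55,"y":14.17,"z":-9.35,"twist":3.46},{"fingers":1,"x":0.55,"y":14.17,"z":-9.35,"twist":3.46},{"fingers":1,"x":0.55,"y":14.17,"z":-9.35,"twist":3.46},{"fingers":1,"x":0.55,"y":14.17,"z":-9.35,"twist":3.46},{"fingers":1,"x":0.55,"y":14.17,"z":-9.35,"twist":3.46},{"fingers":1,"x":0.55,"y":14.17,"z":-9.35,"twist":3.46},{"fingers":1,"x":0.55,"y":14.17,"z":-9.35,"twist":3.46},{"fingers":1,"x":0.55,"y":14.17,"z":-9.35,"twist":3.46},{"fingers":1,"x":0.55,"y":14.17,"z":-9.35,"twist":3.46},{"fingers":1,"x":0.55,"y":14.17,"z":-9.35,"twist":3.46}]' 25; python3 -c "
from h import *
go([.623,-.0945,.2])"
```

```text
time: 1.82
position: [0.6224, -0.0969, 0.2001]
tool_rot: [1.209, 1.208, -1.212]
ft_force: [-0.2, -1.2, -0.3]
grip_width: 0.998
t 1.82 pos [ 0.6224 -0.0969  0.2001] grip 0.998 F [-0.2 -1.2 -0.3]
axes x [-0.001 -0.001 -1.   ] y [ 1.    -0.002 -0.001] z [-0.002 -1.     0.001]
shift x 0.003 y 0.014 z -0.061 twist -0.02 (or 35.98) q7 [ 0.5   0.33 -0.48  1.52  0.15  1.33 -1.57]
```

```bash
python3 - <<'E'
from h import *
from bench import viewer
go([.623,-.0945,.2])
for n in("wrist","top"):
    d=viewer.get_image(n);cv2.imwrite(f"pics/{n}1.png",d["pixels"][:,:,::-1]);np.savez(f"pics/{n}1.npz",**d)
    print(d["xyz"],d["attitude"])
d=dict(np.load("pics/wrist1.npz"))
K=d["K"];z=d["z_map"];v,u=np.mgrid[0:480,0:640];a=(u-K[0,2])/K[0,0];b=(v-K[1,2])/K[1,1];r=np.hypot(a,b);k=np.tan(r)/np.maximum(r,1e-9)
p=np.stack([a*k*z,-b*k*z,-z],-1);W=p@R.from_rotvec(d["attitude"]).as_matrix().T+d["xyz"];W[z==0]=np.nan
P=W.reshape(-1,3);P=P[np.isfinite(P[:,0])]
for n,c,lo,hi in(("pan",(.623,-.0945),.047,.056),):
    Q=P[(np.hypot(P[:,0]-c[0],P[:,1]-c[1])<.045)&(P[:,2]>lo)&(P[:,2]<hi)]
    f=least_squares(lambda q:np.hypot(Q[:,0]-q[0],Q[:,1]-q[1])-q[2],[*c,.027],loss='soft_l1',f_scale=.001).x
    print(n,len(Q),f.round(4),np.median(Q,0).round(4))
E
```

```text
t 1.82 pos [ 0.6224 -0.0969  0.2001] grip 0.998 F [-0.2 -1.2 -0.3]
axes x [-0.001 -0.001 -1.   ] y [ 1.    -0.002 -0.001] z [-0.002 -1.     0.001]
shift x 0.003 y 0.014 z -0.061 twist -0.02 (or 35.98) q7 [ 0.5   0.33 -0.48  1.52  0.15  1.33 -1.57]
[ 0.70337164 -0.09764668  0.36282729] [-0.23443179  0.23314    -1.56081227]
[0.43997641 0.01407401 1.18478466] [ 0.12575451 -0.13143723 -1.58574306]
pan 825 [ 0.6249 -0.0953  0.0271] [ 0.6219 -0.0949  0.0522]
```

View pics/wrist1.png

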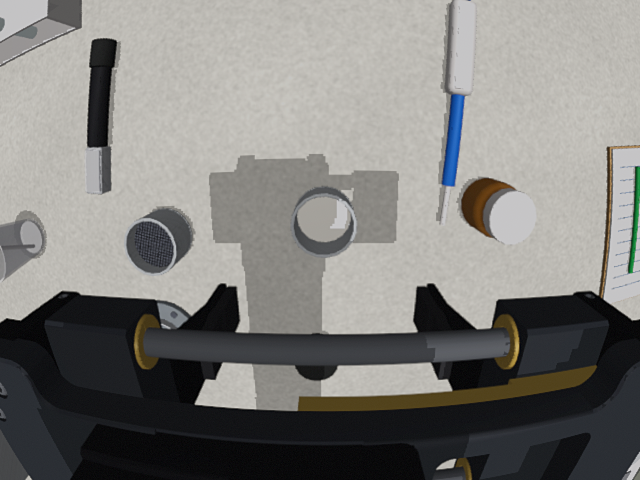

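Wrist view: the pan rim is centred at (324,221), pale closed floor, between the fingers. The measurement (0.6249,-0.0953) with rim z 0.052 matches. Descend and grip.

```bash
python3 -m creep '[{"fingers":1,"x":0.8,"y":0.035,"z":-0.05,"twist":0},{"fingers":1,"x":1.6,"y":0.035,"z":-0.05,"twist":0},{"fingers":1,"x":2.4,"y":0.035,"z":-0.05,"twist":0},{"fingers":1,"x":3.2,"y":0.035,"z":-0.05,"twist":0},{"fingers":1,"x":3.8,"y":0.035,"z":-0.05,"twist":0},{"fingers":1,"x":4.2,"y":0.035,"z":-0.05,"twist":0},{"fingers":1,"x":4.35,"y":0.035,"z":-0.05,"twist":0},{"fingers":1,"x":4.35,"y":0.035,"z":-0.05,"twist":0},{"fingers":0.5,"x":4.35,"y":0.035,"z":-0.05,"twist":0},{"fingers":0.5,"x":4.35,"y":0.035,"z":-0.05,"twist":0},{"fingers":0.5,"x":4.35,"y":0.035,"z":-0.05,"twist":0},{"fingers":0.5,"x":4.35,"y":0.035,"z":-0.05,"twist":0},{"fingers":0.5,"x":4.35,"y":0.035,"z":-0.05,"twist":0},{"fingers":0.5,"x":4.35,"y":0.035,"z":-0.05,"twist":0},{"fingers":0.5,"x":4.35,"y":0.035,"z":-0.05,"twist":0},{"fingers":0.5,"x":4.35,"y":0.035,"z":-0.05,"twist":0}]' 25; python3 -c "
from h import *
go([.4777,.0972,.12])"
```

```text
time: 3.25
position: [0.6251, -0.0934, 0.0274]
tool_rot: [1.209, 1.208, -1.209]
ft_force: [-0.6, -0.8, 6.5]
grip_width: 0.671
t 3.25 pos [ 0.6251 -0.0934  0.0274] grip 0.671 F [-0.6 -0.8  6.5]
axes x [ 0.001 -0.001 -1.   ] y [ 1.    -0.     0.001] z [-0.    -1.     0.001]
shift x -2.322 y -3.685 z -4.763 twist -0.00 (or 36.00) q7 [ 0.46  0.48 -0.45  1.69  0.24  1.03 -1.64]
```

```bash
python3 -m creep '[{"fingers":0.5,"x":-0.5,"y":0,"z":0,"twist":0},{"fingers":0.5,"x":-1.2,"y":0,"z":0,"twist":0},{"fingers":0.5,"x":-2,"y":0,"z":0,"twist":0},{"fingers":0.5,"x":-2.3,"y":-0.5,"z":-0.65,"twist":0},{"fingers":0.5,"x":-2.3,"y":-1,"z":-1.3,"twist":0},{"fingers":0.5,"x":-2.3,"y":-1.5,"z":-1.95,"twist":0},{"fingers":0.5,"x":-2.3,"y":-2,"z":-2.6,"twist":0},{"fingers":0.5,"x":-2.3,"y":-2.5,"z":-3.25,"twist":0},{"fingers":0.5,"x":-2.3,"y":-3,"z":-3.9,"twist":0},{"fingers":0.5,"x":-2.3,"y":-3.4,"z":-4.4,"twist":0},{"fingers":0.5,"x":-2.3,"y":-3.69,"z":-4.76,"twist":0},{"fingers":0.5,"x":-2.3,"y":-3.69,"z":-4.76,"twist":0},{"fingers":0.5,"x":-2.3,"y":-3.69,"z":-4.76,"twist":0},{"fingers":0.5,"x":-2.3,"y":-3.69,"z":-4.76,"twist":0}]'; python3 - <<'E'
from h import *
from bench import viewer
go([.4777,.0972,.12])
for n in("wrist","side"):
    d=viewer.get_image(n);cv2.imwrite(f"pics/{n}2.png",d["pixels"][:,:,::-1]);np.savez(f"pics/{n}2.npz",**d)
E
```

```text
time: 4.42
position: [0.4776, 0.0963, 0.1184]
tool_rot: [1.21, 1.208, -1.21]
ft_force: [-0.1, -0.4, -1.4]
grip_width: 0.67
t 4.42 pos [0.4776 0.0963 0.1184] grip 0.67 F [-0.1 -0.4 -1.4]
axes x [ 0.    -0.001 -1.   ] y [ 1.    -0.001  0.   ] z [-0.001 -1.     0.001]
shift x -0.039 y 0.002 z -0.022 twist -0.01 (or 35.99) q7 [ 0.35  0.09 -0.62  1.96  0.06  1.11 -1.87]
```

View pics/wrist2.png

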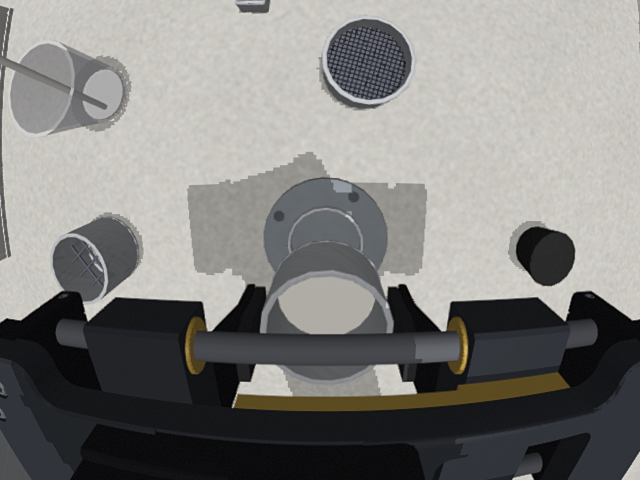

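View pics/side2.png

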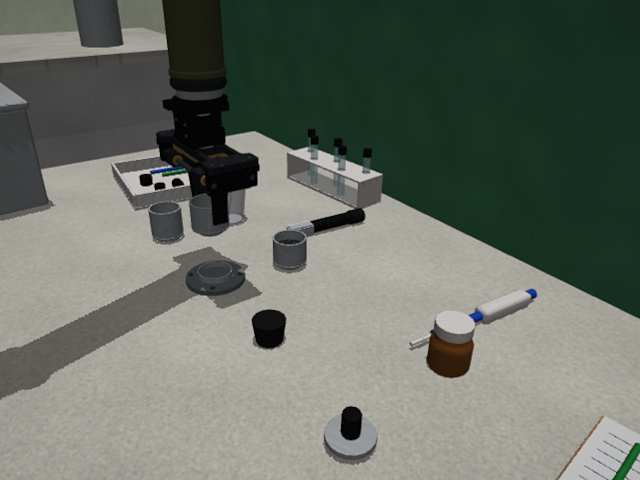

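Wrist: the pan is held upright over the base (plate at (326,235), collar at (326,232)). Side: the same. Refine the base centre against the held pan.

```bash
cat >> h.py <<'E'
def wcloud(d):
    K=d["K"];z=d["z_map"];v,u=np.mgrid[0:480,0:640];a=(u-K[0,2])/K[0,0];b=(v-K[1,2])/K[1,1];r=np.hypot(a,b);k=np.tan(r)/np.maximum(r,1e-9)
    W=np.stack([a*k*z,-b*k*z,-z],-1)@R.from_rotvec(d["attitude"]).as_matrix().T+d["xyz"];W[z==0]=np.nan
    return W
def ring(C,c,lo,hi,rad=.045,r=None):
    P=C.reshape(-1,3);P=P[np.isfinite(P[:,0])];Q=P[(np.hypot(P[:,0]-c[0],P[:,1]-c[1])<rad)&(P[:,2]>lo)&(P[:,2]<hi)]
    f=least_squares(lambda q:np.hypot(Q[:,0]-q[0],Q[:,1]-q[1])-q[2],[*c,.027],loss='soft_l1',f_scale=.001).x
    return len(Q),f.round(4),np.median(Q,0).round(4)
E
python3 - <<'E'
from h import *
d=dict(np.load("pics/wrist2.npz"));W=wcloud(d)
print("heldpan",ring(W,(.478,.097),.135,.15,.036),d["xyz"])
print("collar",ring(W,(.478,.097),.0165,.024,.032))
P=W.reshape(-1,3);Q=P[(np.hypot(P[:,0]-.478,P[:,1]-.097)<.07)&(P[:,2]>.006)&(P[:,2]<.013)]
print(len(Q),Q.min(0),Q.max(0))
print("fine",ring(W,(.605,.07),.049,.058))
print("coarse",ring(W,(.471,.282),.055,.07))
u,v=380,240;print(W[235,328],W[200,326])
E
```

```text
heldpan (4151, array([0.4779, 0.0958, 0.0275]), array([0.4873, 0.0967, 0.1429])) [0.55830312 0.09553699 0.28128578]
collar (404, array([0.4787, 0.0964, 0.0267]), array([0.4968, 0.0964, 0.0204]))
6975 [0.45284917 0.04863064 0.00610425] [0.52589469 0.14451809 0.01297261]
fine (1595, array([0.6051, 0.0697, 0.027 ]), array([0.6078, 0.0688, 0.0543]))
coarse (1299, array([0.4722, 0.2809, 0.0272]), array([0.4764, 0.2743, 0.061 ]))
[0.48260054 0.09416988 0.0100897 ] [0.50962458 0.09563231 0.01075066]
```

```bash
python3 -m creep '[{"fingers":0.5,"x":0.5,"y":0.02,"z":0,"twist":0},{"fingers":0.5,"x":1.1,"y":0.02,"z":0,"twist":0},{"fingers":0.5,"x":1.5,"y":0.02,"z":0,"twist":0},{"fingers":0.5,"x":1.7,"y":0.02,"z":0,"twist":0},{"fingers":0.5,"x":1.85,"y":0.02,"z":0,"twist":0},{"fingers":0.5,"x":1.92,"y":0.02,"z":0,"twist":0},{"fingers":0.5,"x":1.96,"y":0.02,"z":0,"twist":0},{"fingers":0.5,"x":1.98,"y":0.02,"z":0,"twist":0},{"fingers":0.5,"x":1.98,"y":0.02,"z":0,"twist":0},{"fingers":0.5,"x":1.98,"y":0.02,"z":0,"twist":0}]'; python3 - <<'E'
from h import *
go([.4785,.0965,.0394])
E
```

```text
time: 5.35
position: [0.4784, 0.0974, 0.04]
tool_rot: [1.21, 1.208, -1.208]
ft_force: [-0.2, 0.1, -1.5]
grip_width: 0.671
t 5.35 pos [0.4784 0.0974 0.04  ] grip 0.671 F [-0.2  0.1 -1.5]
axes x [ 0.001 -0.    -1.   ] y [ 1.    -0.     0.001] z [-0. -1.  0.]
shift x 0.015 y 0.002 z 0.022 twist -0.00 (or 36.00) q7 [ 0.32  0.2  -0.62  2.03  0.15  0.95 -1.94]
```

```bash
python3 -m creep '[{"fingers":0.5,"x":0.02,"y":0,"z":0,"twist":0},{"fingers":0.5,"x":0.04,"y":0,"z":0,"twist":0},{"fingers":0.5,"x":0.04,"y":0,"z":0,"twist":0}]'; python3 -m creep '[{"fingers":1,"x":0,"y":0,"z":0,"twist":0},{"fingers":1,"x":0,"y":0,"z":0,"twist":0},{"fingers":1,"x":0,"y":0,"z":0,"twist":0},{"fingers":1,"x":0,"y":0,"z":0,"twist":0},{"fingers":1,"x":0,"y":0,"z":0,"twist":0},{"fingers":1,"x":-0.3,"y":0,"z":0,"twist":0},{"fingers":1,"x":-1,"y":0,"z":0,"twist":0},{"fingers":1,"x":-1.8,"y":0,"z":0,"twist":0},{"fingers":1,"x":-2.5,"y":0,"z":0,"twist":0},{"fingers":1,"x":-2.5,"y":0,"z":0,"twist":0},{"fingers":1,"x":-2.5,"y":0,"z":0,"twist":0}]'; python3 - <<'E'
from h import *
from bench import viewer
go([.605,.0699,.16])
for n in("wrist","side"):
    d=viewer.get_image(n);cv2.imwrite(f"pics/{n}3.png",d["pixels"][:,:,::-1]);np.savez(f"pics/{n}3.npz",**d)
    C=(wcloud if n=="wrist" else cloud)(d)
    print(n,"pan",ring(C,(.478,.097),.06,.07),"fine",ring(C,(.605,.07),.048,.06))
E
```

```text
time: 5.6
position: [0.4785, 0.0974, 0.0393]
tool_rot: [1.209, 1.208, -1.209]
ft_force: [-3.5, -0.9, 7.8]
grip_width: 0.67
time: 6.52
position: [0.4794, 0.0976, 0.1402]
tool_rot: [1.211, 1.205, -1.206]
ft_force: [-0.1, -1.2, -0.7]
grip_width: 0.999
t 6.52 pos [0.4794 0.0976 0.1402] grip 0.999 F [-0.1 -1.2 -0.7]
axes x [ 0.005 -0.    -1.   ] y [ 1.    -0.     0.005] z [-0. -1.  0.]
shift x -0.480 y 3.143 z 0.693 twist -0.00 (or 36.00) q7 [ 0.36  0.07 -0.63  1.93  0.05  1.15 -1.86]
wrist pan (1281, array([0.4782, 0.0968, 0.0271]), array([0.477 , 0.0964, 0.0643])) fine (1334, array([0.6051, 0.0697, 0.027 ]), array([0.6088, 0.0684, 0.0543]))
side pan (190, array([0.4774, 0.0957, 0.0274]), array([0.4768, 0.0917, 0.062 ])) fine (226, array([0.6053, 0.068 , 0.0273]), array([0.6041, 0.0668, 0.0511]))
```

View pics/wrist3.png

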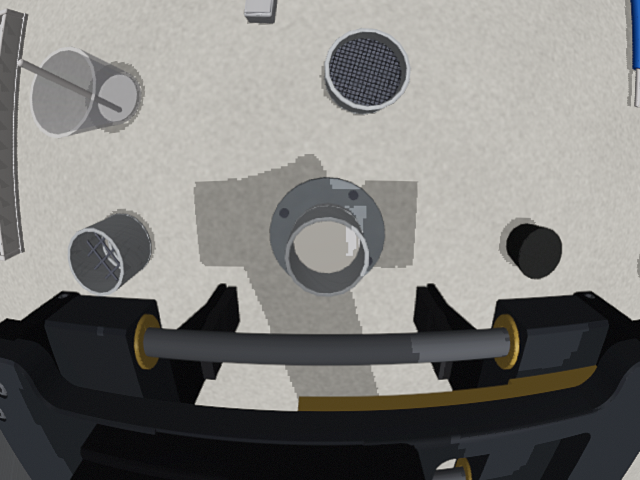

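View pics/side3.png

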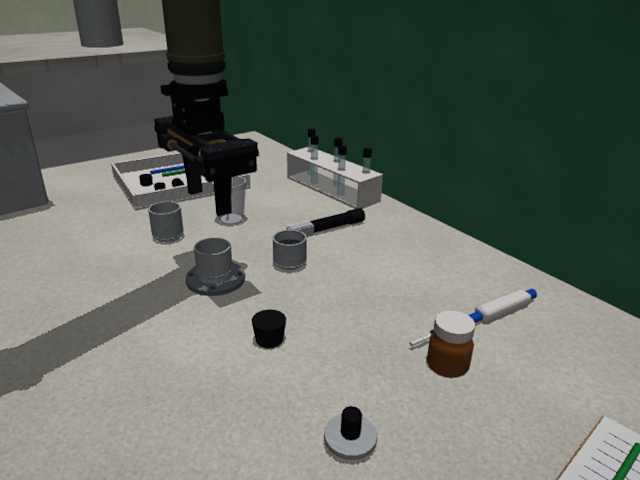

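The wrist and side views show the pan seated upright: rim at z 0.0643 against 0.064 expected, 0.5 mm off the collar axis. The fine sieve (dark mesh) is at (367,70). Going there.

```bash
python3 -m creep '[{"fingers":1,"x":-0.2,"y":0.8,"z":0.17,"twist":0},{"fingers":1,"x":-0.2,"y":1.6,"z":0.34,"twist":0},{"fingers":1,"x":-0.2,"y":2.4,"z":0.51,"twist":0},{"fingers":1,"x":-0.2,"y":3.0,"z":0.68,"twist":0},{"fingers":1,"x":0,"y":3.14,"z":0.7,"twist":0},{"fingers":1,"x":0.4,"y":3.14,"z":0.7,"twist":0},{"fingers":1,"x":1.0,"y":3.14,"z":0.7,"twist":0},{"fingers":1,"x":1.7,"y":3.14,"z":0.7,"twist":0},{"fingers":1,"x":2.4,"y":3.14,"z":0.7,"twist":0},{"fingers":1,"x":2.75,"y":3.14,"z":0.7,"twist":0},{"fingers":1,"x":2.75,"y":3.14,"z":0.7,"twist":0},{"fingers":1,"x":2.75,"y":3.14,"z":0.7,"twist":0},{"fingers":0.5,"x":2.75,"y":3.14,"z":0.7,"twist":0},{"fingers":0.5,"x":2.75,"y":3.14,"z":0.7,"twist":0},{"fingers":0.5,"x":2.75,"y":3.14,"z":0.7,"twist":0},{"fingers":0.5,"x":2.75,"y":3.14,"z":0.7,"twist":0},{"fingers":0.5,"x":2.75,"y":3.14,"z":0.7,"twist":0},{"fingers":0.5,"x":2.75,"y":3.14,"z":0.7,"twist":0},{"fingers":0.5,"x":2.75,"y":3.14,"z":0.7,"twist":0}]' 25; python3 -c "
from h import *
go([.478,.0968,.15])"
```

```text
time: 8.2
position: [0.6039, 0.0694, 0.0285]
tool_rot: [1.21, 1.208, -1.209]
ft_force: [-0.7, 0.1, 4.7]
grip_width: 0.667
t 8.20 pos [0.6039 0.0694 0.0285] grip 0.667 F [-0.7  0.1  4.7]
axes x [ 0.001 -0.    -1.   ] y [ 1.    -0.     0.001] z [-0. -1.  0.]
shift x -3.041 y -3.144 z -0.684 twist -0.00 (or 36.00) q7 [ 0.29  0.46 -0.55  1.75  0.27  1.02 -1.93]
```

```bash
python3 -m creep '[{"fingers":0.5,"x":-0.5,"y":0,"z":0,"twist":0},{"fingers":0.5,"x":-1.2,"y":0,"z":0,"twist":0},{"fingers":0.5,"x":-2,"y":0,"z":0,"twist":0},{"fingers":0.5,"x":-2.7,"y":-0.2,"z":-0.05,"twist":0},{"fingers":0.5,"x":-2.7,"y":-0.9,"z":-0.2,"twist":0},{"fingers":0.5,"x":-2.7,"y":-1.6,"z":-0.35,"twist":0},{"fingers":0.5,"x":-2.7,"y":-2.3,"z":-0.5,"twist":0},{"fingers":0.5,"x":-2.7,"y":-2.9,"z":-0.65,"twist":0},{"fingers":0.5,"x":-2.7,"y":-3.14,"z":-0.68,"twist":0},{"fingers":0.5,"x":-2.7,"y":-3.14,"z":-0.68,"twist":0},{"fingers":0.5,"x":-2.7,"y":-3.14,"z":-0.68,"twist":0},{"fingers":0.5,"x":-2.7,"y":-3.14,"z":-0.68,"twist":0}]'; python3 - <<'E'
from h import *
from bench import viewer
go([.478,.0968,.0845])
n="wrist";d=viewer.get_image(n);cv2.imwrite(f"pics/{n}4.png",d["pixels"][:,:,::-1]);W=wcloud(d)
print("held",ring(W,(.478,.097),.15,.175,.036),"pan",ring(W,(.478,.097),.06,.07,.036),"coarse",ring(W,(.471,.282),.055,.07))
E
```

```text
time: 9.2
position: [0.4792, 0.096, 0.136]
tool_rot: [1.211, 1.208, -1.209]
ft_force: [0.1, 0.5, -1.6]
grip_width: 0.667
t 9.20 pos [0.4792 0.096  0.136 ] grip 0.667 F [ 0.1  0.5 -1.6]
axes x [ 0.001  0.    -1.   ] y [ 1.    -0.001  0.001] z [-0.001 -1.    -0.   ]
shift x 1.287 y -0.032 z -0.020 twist -0.01 (or 35.99) q7 [ 0.37  0.08 -0.64  1.93  0.05  1.15 -1.86]
held (4710, array([0.4822, 0.0956, 0.0276]), array([0.4893, 0.0968, 0.1613])) pan (574, array([0.4781, 0.0967, 0.0272]), array([0.5004, 0.098 , 0.0644])) coarse (1298, array([0.4722, 0.2809, 0.0272]), array([0.473 , 0.2799, 0.0613]))
```

View pics/wrist4.png

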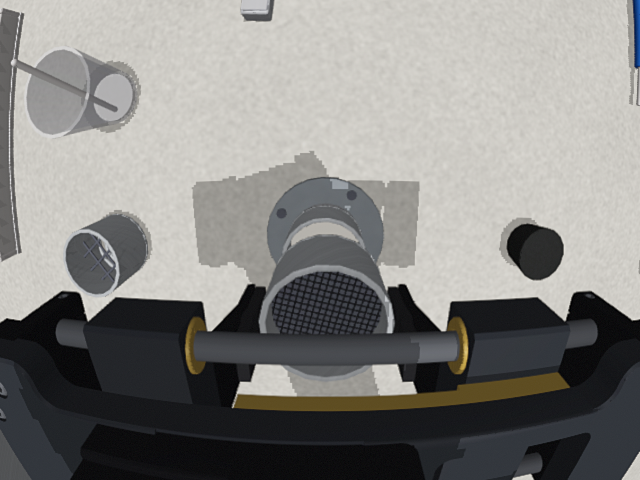

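The fine sieve is held upright above the pan. Its ring fit includes some wall points, so I check with a narrower height band.

```bash
python3 - <<'E'
from h import *
from bench import viewer
d=viewer.get_image("wrist");W=wcloud(d)
P=W.reshape(-1,3);P=P[np.isfinite(P[:,0])];Q=P[(np.hypot(P[:,0]-.48,P[:,1]-.097)<.04)&(P[:,2]>.14)&(P[:,2]<.175)]
print(np.percentile(Q[:,2],[50,80,90,95,99]))
for lo in(.156,.158,.16,.161): print(lo,ring(W,(.479,.096),lo,.166,.036))
E
```

```text
[0.14524662 0.16143325 0.16237358 0.16531865 0.17347438]
0.156 (3469, array([0.482 , 0.0954, 0.0274]), array([0.4892, 0.0959, 0.1615]))
0.158 (3043, array([0.4819, 0.0954, 0.0274]), array([0.4892, 0.0959, 0.1616]))
0.16 (2557, array([0.4816, 0.0954, 0.0274]), array([0.4894, 0.0962, 0.1618]))
0.161 (2166, array([0.4814, 0.0954, 0.0274]), array([0.4901, 0.0962, 0.162 ]))
```

```bash
python3 -m creep '[{"fingers":0.5,"x":0.3,"y":-0.065,"z":-0.02,"twist":0},{"fingers":0.5,"x":0.65,"y":-0.065,"z":-0.02,"twist":0},{"fingers":0.5,"x":0.9,"y":-0.065,"z":-0.02,"twist":0},{"fingers":0.5,"x":1.07,"y":-0.065,"z":-0.02,"twist":0},{"fingers":0.5,"x":1.17,"y":-0.065,"z":-0.02,"twist":0},{"fingers":0.5,"x":1.23,"y":-0.065,"z":-0.02,"twist":0},{"fingers":0.5,"x":1.27,"y":-0.065,"z":-0.02,"twist":0},{"fingers":0.5,"x":1.29,"y":-0.065,"z":-0.02,"twist":0},{"fingers":0.5,"x":1.3,"y":-0.065,"z":-0.02,"twist":0},{"fingers":0.5,"x":1.3,"y":-0.065,"z":-0.02,"twist":0}]'; python3 - <<'E'
from h import *
go([.478,.0968,.0845])
E
```

```text
time: 10.13
position: [0.4756, 0.0975, 0.0844]
tool_rot: [1.21, 1.208, -1.209]
ft_force: [-1.0, 0.0, 1.7]
grip_width: 0.666
t 10.13 pos [0.4756 0.0975 0.0844] grip 0.666 F [-1.   0.   1.7]
axes x [ 0.001 -0.    -1.   ] y [ 1.    -0.     0.001] z [-0. -1.  0.]
shift x -0.002 y 0.060 z 0.016 twist -0.00 (or 36.00) q7 [ 0.35  0.13 -0.64  1.99  0.09  1.04 -1.9 ]
```

```bash
python3 -m creep '[{"fingers":0.7,"x":0.01,"y":0,"z":0,"twist":0},{"fingers":1,"x":0.01,"y":0,"z":0,"twist":0},{"fingers":1,"x":0,"y":0,"z":0,"twist":0},{"fingers":1,"x":0,"y":0,"z":0,"twist":0},{"fingers":1,"x":0,"y":0,"z":0,"twist":0},{"fingers":1,"x":-0.3,"y":0,"z":0,"twist":0},{"fingers":1,"x":-1,"y":0,"z":0,"twist":0},{"fingers":1,"x":-1.8,"y":0,"z":0,"twist":0},{"fingers":1,"x":-2.3,"y":0,"z":0,"twist":0},{"fingers":1,"x":-2.3,"y":0,"z":0,"twist":0},{"fingers":1,"x":-2.3,"y":0,"z":0,"twist":0}]'; python3 - <<'E'
from h import *
from bench import viewer
go([.472,.281,.038])
for n in("wrist","side"):
    d=viewer.get_image(n);cv2.imwrite(f"pics/{n}5.png",d["pixels"][:,:,::-1]);np.savez(f"pics/{n}5.npz",**d)
    C=(wcloud if n=="wrist" else cloud)(d)
    print(n,"fine",ring(C,(.478,.097),.105,.116),"coarse",ring(C,(.472,.281),.056,.07))
E
```

```text
time: 11.05
position: [0.4763, 0.0975, 0.1776]
tool_rot: [1.211, 1.206, -1.207]
ft_force: [0.6, -0.5, -0.6]
grip_width: 0.999
t 11.05 pos [0.4763 0.0975 0.1776] grip 0.999 F [ 0.6 -0.5 -0.6]
axes x [ 0.004 -0.    -1.   ] y [ 1.    -0.     0.004] z [-0. -1.  0.]
shift x 3.488 y -0.120 z -4.587 twist -0.00 (or 36.00) q7 [ 0.38  0.03 -0.64  1.89  0.02  1.23 -1.84]
wrist fine (1459, array([0.4781, 0.0967, 0.0271]), array([0.4754, 0.0969, 0.1103])) coarse (933, array([0.4721, 0.281 , 0.0272]), array([0.4732, 0.2811, 0.0618]))
side fine (238, array([0.4772, 0.0951, 0.0273]), array([0.4761, 0.0931, 0.1076])) coarse (195, array([0.4718, 0.2802, 0.0274]), array([0.4712, 0.274 , 0.059 ]))
```

View pics/wrist5.png

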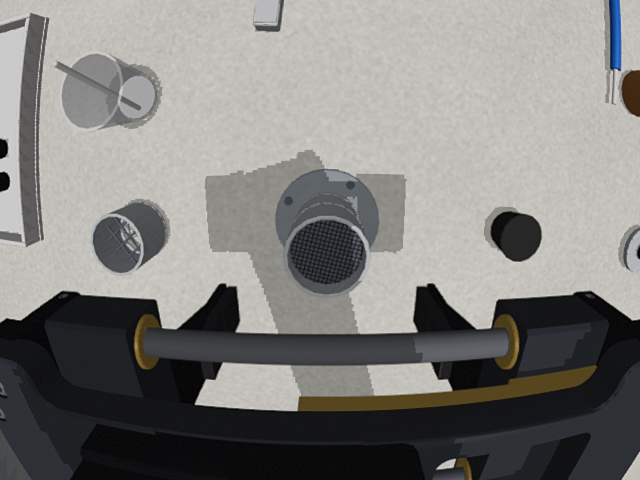

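View pics/side5.png

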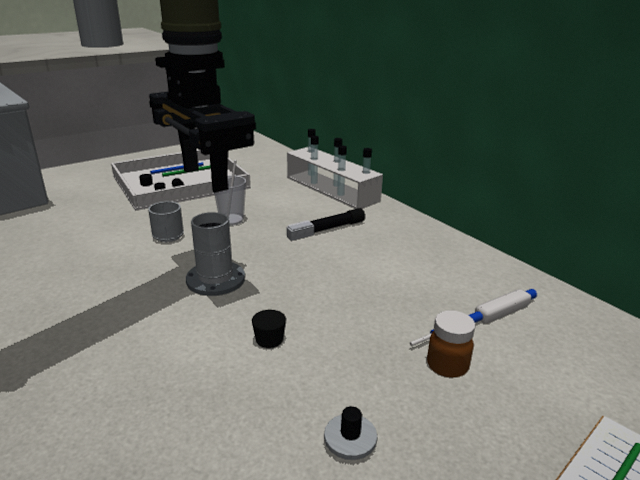

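The fine sieve is seated upright: rim 0.1103 against 0.110 expected, on the pan axis. Next is the coarse sieve (open grid, at (123,242)).

```bash
python3 -m creep '[{"fingers":1,"x":0,"y":-0.02,"z":-0.8,"twist":0},{"fingers":1,"x":0,"y":-0.05,"z":-1.7,"twist":0},{"fingers":1,"x":0,"y":-0.08,"z":-2.6,"twist":0},{"fingers":1,"x":0,"y":-0.1,"z":-3.5,"twist":0},{"fingers":1,"x":0,"y":-0.12,"z":-4.3,"twist":0},{"fingers":1,"x":0.2,"y":-0.12,"z":-4.59,"twist":0},{"fingers":1,"x":0.8,"y":-0.12,"z":-4.59,"twist":0},{"fingers":1,"x":1.2,"y":-0.12,"z":-4.59,"twist":0},{"fingers":1,"x":1.2,"y":-0.12,"z":-4.59,"twist":0},{"fingers":1,"x":1.2,"y":-0.12,"z":-4.59,"twist":0}]' 25; python3 - <<'E'
from h import *
from bench import viewer
go([.472,.281,.036])
d=viewer.get_image("wrist");cv2.imwrite(f"pics/wrist6.png",d["pixels"][:,:,::-1]);C=wcloud(d)
print("coarse",ring(C,(.472,.281),.056,.07))
E
```

```text
time: 11.98
position: [0.4691, 0.2802, 0.126]
tool_rot: [1.206, 1.211, -1.213]
ft_force: [0.4, -0.7, 1.0]
grip_width: 1.002
t 11.98 pos [0.4691 0.2802 0.126 ] grip 1.002 F [ 0.4 -0.7  1. ]
axes x [-0.004 -0.001 -1.   ] y [ 1.     0.    -0.004] z [ 0.    -1.     0.001]
shift x 2.250 y 0.081 z -0.022 twist 0.00 (or -36.00) q7 [ 0.1   0.26 -0.78  1.81  0.19  1.16 -2.31]
coarse (1577, array([0.4724, 0.2821, 0.0271]), array([0.4689, 0.283 , 0.0622]))
```

View pics/wrist6.png

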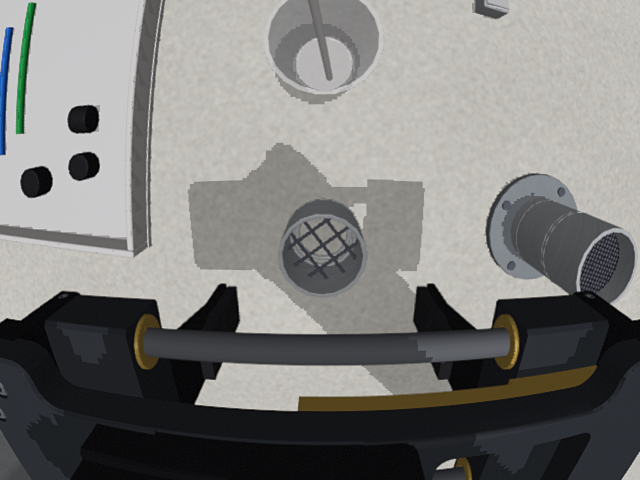

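Wrist: the coarse grid sieve is centred between the fingers at (323,252), and the cup is well ahead of them. Descend and grip.

```bash
python3 -m creep '[{"fingers":1,"x":0.5,"y":0.07,"z":-0.03,"twist":0},{"fingers":1,"x":1.1,"y":0.07,"z":-0.03,"twist":0},{"fingers":1,"x":1.7,"y":0.07,"z":-0.03,"twist":0},{"fingers":1,"x":2.1,"y":0.07,"z":-0.03,"twist":0},{"fingers":1,"x":2.25,"y":0.07,"z":-0.03,"twist":0},{"fingers":1,"x":2.25,"y":0.07,"z":-0.03,"twist":0},{"fingers":1,"x":2.25,"y":0.07,"z":-0.03,"twist":0},{"fingers":0.5,"x":2.25,"y":0.07,"z":-0.03,"twist":0},{"fingers":0.5,"x":2.25,"y":0.07,"z":-0.03,"twist":0},{"fingers":0.5,"x":2.25,"y":0.07,"z":-0.03,"twist":0},{"fingers":0.5,"x":2.25,"y":0.07,"z":-0.03,"twist":0},{"fingers":0.5,"x":2.25,"y":0.07,"z":-0.03,"twist":0},{"fingers":0.5,"x":2.25,"y":0.07,"z":-0.03,"twist":0},{"fingers":0.5,"x":2.25,"y":0.07,"z":-0.03,"twist":0}]' 25; python3 -c "
from h import *
go([.478,.0968,.19])"
```

```text
time: 13.2
position: [0.4735, 0.2824, 0.0381]
tool_rot: [1.21, 1.209, -1.209]
ft_force: [-0.5, -0.0, 2.6]
grip_width: 0.667
t 13.20 pos [0.4735 0.2824 0.0381] grip 0.667 F [-0.5 -0.   2.6]
axes x [ 0.001  0.    -1.   ] y [ 1.    -0.     0.001] z [-0. -1. -0.]
shift x -3.799 y 0.115 z 4.638 twist -0.00 (or 36.00) q7 [ 0.05  0.37 -0.74  1.88  0.3   1.   -2.39]
```

```bash
python3 -m creep '[{"fingers":0.5,"x":-0.5,"y":0,"z":0,"twist":0},{"fingers":0.5,"x":-1.2,"y":0,"z":0,"twist":0},{"fingers":0.5,"x":-2,"y":0,"z":0,"twist":0},{"fingers":0.5,"x":-2.8,"y":0,"z":0,"twist":0},{"fingers":0.5,"x":-3.5,"y":0,"z":0.1,"twist":0},{"fingers":0.5,"x":-3.8,"y":0,"z":0.6,"twist":0},{"fingers":0.5,"x":-3.8,"y":0.05,"z":1.3,"twist":0},{"fingers":0.5,"x":-3.8,"y":0.08,"z":2.1,"twist":0},{"fingers":0.5,"x":-3.8,"y":0.1,"z":2.9,"twist":0},{"fingers":0.5,"x":-3.8,"y":0.12,"z":3.6,"twist":0},{"fingers":0.5,"x":-3.8,"y":0.12,"z":4.2,"twist":0},{"fingers":0.5,"x":-3.8,"y":0.12,"z":4.5,"twist":0},{"fingers":0.5,"x":-3.8,"y":0.12,"z":4.64,"twist":0},{"fingers":0.5,"x":-3.8,"y":0.12,"z":4.64,"twist":0},{"fingers":0.5,"x":-3.8,"y":0.12,"z":4.64,"twist":0},{"fingers":0.5,"x":-3.8,"y":0.12,"z":4.64,"twist":0}]'; python3 - <<'E'
from h import *
from bench import viewer
go([.478,.0968,.140])
for n in("wrist","side"):
    d=viewer.get_image(n);cv2.imwrite(f"pics/{n}7.png",d["pixels"][:,:,::-1])
    if n=="wrist":
        W=wcloud(d)
        P=W.reshape(-1,3);P=P[np.isfinite(P[:,0])]
        for lo in(.205,.210,.212): print("held",ring(W,(.478,.097),lo,.222,.036))
        print("fine",ring(W,(.478,.097),.106,.116,.036))
E
```

```text
time: 14.53
position: [0.4778, 0.0982, 0.1896]
tool_rot: [1.208, 1.211, -1.207]
ft_force: [0.1, 0.4, -2.2]
grip_width: 0.669
t 14.53 pos [0.4778 0.0982 0.1896] grip 0.669 F [ 0.1  0.4 -2.2]
axes x [-0.     0.001 -1.   ] y [ 1.     0.002 -0.   ] z [ 0.002 -1.    -0.001]
shift x 1.241 y 0.006 z 0.036 twist 0.03 (or -35.97) q7 [ 0.4   0.02 -0.66  1.87  0.01  1.26 -1.83]
held (4344, array([0.4772, 0.0974, 0.0275]), array([0.4873, 0.0972, 0.2134]))
held (3241, array([0.4769, 0.0974, 0.0275]), array([0.4873, 0.0975, 0.2139]))
held (2725, array([0.4767, 0.0973, 0.0276]), array([0.4874, 0.0975, 0.2141]))
fine (794, array([0.478 , 0.0967, 0.0271]), array([0.493 , 0.0951, 0.1104]))
```

View pics/wrist7.png

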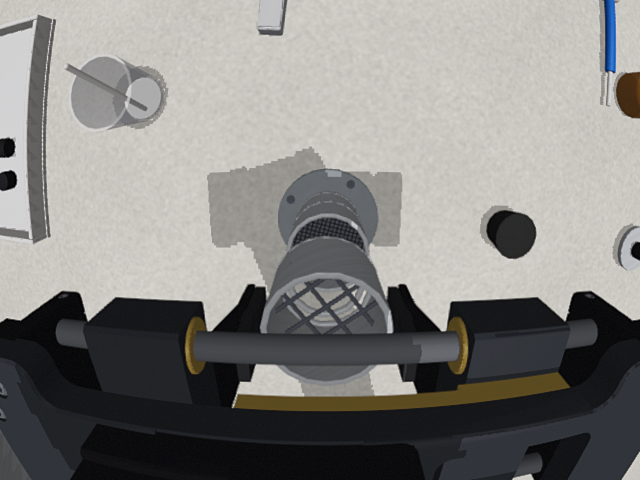

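View pics/side7.png

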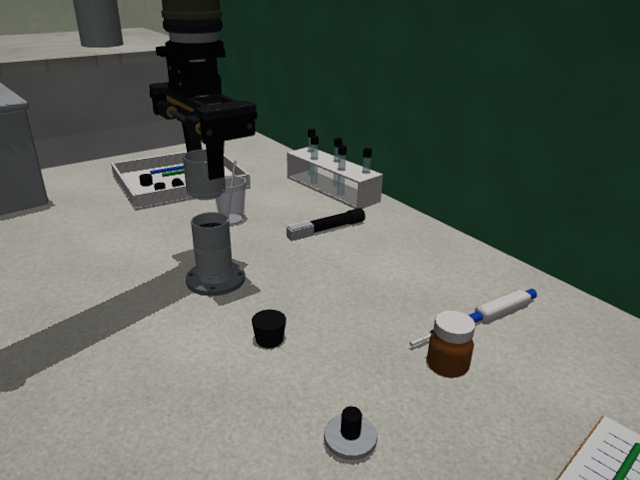

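The coarse sieve hangs upright over the stack, about 1 mm off axis by the ring fits. Lower it.

```bash
python3 -m creep '[{"fingers":0.5,"x":0.3,"y":0.025,"z":0.015,"twist":0},{"fingers":0.5,"x":0.65,"y":0.025,"z":0.015,"twist":0},{"fingers":0.5,"x":0.9,"y":0.025,"z":0.015,"twist":0},{"fingers":0.5,"x":1.05,"y":0.025,"z":0.015,"twist":0},{"fingers":0.5,"x":1.14,"y":0.025,"z":0.015,"twist":0},{"fingers":0.5,"x":1.2,"y":0.025,"z":0.015,"twist":0},{"fingers":0.5,"x":1.23,"y":0.025,"z":0.015,"twist":0},{"fingers":0.5,"x":1.25,"y":0.025,"z":0.015,"twist":0},{"fingers":0.5,"x":1.25,"y":0.025,"z":0.015,"twist":0},{"fingers":0.5,"x":1.25,"y":0.025,"z":0.015,"twist":0}]'; python3 - <<'E'
from h import *
go([.478,.0968,.140])
E
```

```text
time: 15.47
position: [0.4794, 0.096, 0.1401]
tool_rot: [1.21, 1.208, -1.209]
ft_force: [0.2, 0.2, -0.8]
grip_width: 0.672
t 15.47 pos [0.4794 0.096  0.1401] grip 0.672 F [ 0.2  0.2 -0.8]
axes x [ 0.001 -0.    -1.   ] y [ 1.    -0.     0.001] z [-0. -1.  0.]
shift x 0.003 y -0.034 z -0.020 twist -0.00 (or 36.00) q7 [ 0.39  0.07 -0.66  1.93  0.05  1.16 -1.86]
```

Just touching; a nudge down, then release and retreat upwards.

```bash
python3 -m creep '[{"fingers":0.5,"x":0.02,"y":0,"z":0,"twist":0},{"fingers":0.5,"x":0.03,"y":0,"z":0,"twist":0},{"fingers":0.5,"x":0.03,"y":0,"z":0,"twist":0}]'; python3 -m creep '[{"fingers":0.7,"x":0,"y":0,"z":0,"twist":0},{"fingers":1,"x":0,"y":0,"z":0,"twist":0},{"fingers":1,"x":0,"y":0,"z":0,"twist":0},{"fingers":1,"x":0,"y":0,"z":0,"twist":0},{"fingers":1,"x":0,"y":0,"z":0,"twist":0},{"fingers":1,"x":-0.3,"y":0,"z":0,"twist":0},{"fingers":1,"x":-1,"y":0,"z":0,"twist":0},{"fingers":1,"x":-1.8,"y":0,"z":0,"twist":0},{"fingers":1,"x":-2.2,"y":0,"z":0,"twist":0},{"fingers":1,"x":-2.2,"y":0,"z":0,"twist":0},{"fingers":1,"x":-2.2,"y":0,"z":0,"twist":0}]'; python3 - <<'E'
from h import *
from bench import viewer
go([.4492,-.2885,.15])
for n in("wrist","side"):
    d=viewer.get_image(n);cv2.imwrite(f"pics/{n}8.png",d["pixels"][:,:,::-1])
    C=(wcloud if n=="wrist" else cloud)(d)
    print(n,"coarse",ring(C,(.478,.097),.158,.172))
E
```

```text
time: 15.72
position: [0.4799, 0.0959, 0.1399]
tool_rot: [1.21, 1.207, -1.208]
ft_force: [-1.5, 0.6, 6.0]
grip_width: 0.668
time: 16.63
position: [0.4798, 0.0961, 0.228]
tool_rot: [1.21, 1.207, -1.207]
ft_force: [-0.2, -0.6, -0.7]
grip_width: 0.997
t 16.63 pos [0.4798 0.0961 0.228 ] grip 0.997 F [-0.2 -0.6 -0.7]
axes x [ 0.003 -0.    -1.   ] y [ 1.    -0.     0.003] z [-0. -1.  0.]
shift x 1.950 y -0.767 z 9.615 twist -0.00 (or 36.00) q7 [ 0.41 -0.   -0.65  1.81 -0.    1.33 -1.81]
wrist coarse (1576, array([0.4784, 0.0955, 0.0271]), array([0.4757, 0.0952, 0.1641]))
side coarse (284, array([0.4775, 0.094 , 0.0273]), array([0.4765, 0.0928, 0.1611]))
```

View pics/side8.png

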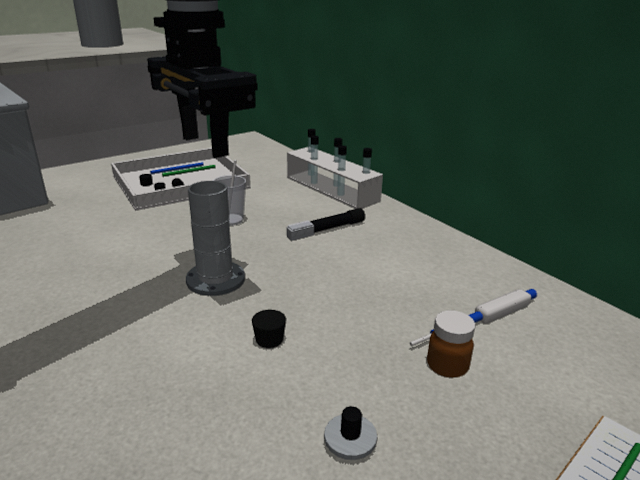

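View pics/wrist8.png

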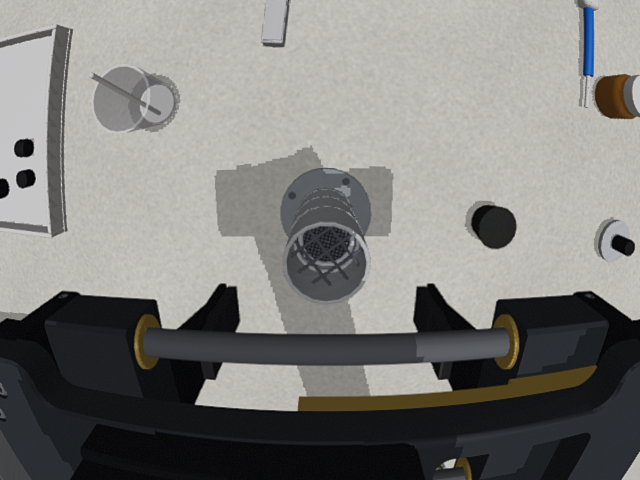

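The coarse sieve is seated: rim 0.1641 against 0.164, axis within about 1.3 mm. Now to the lid, staying high until clear of the stack.

```bash
python3 -m creep '[{"fingers":1,"x":0,"y":0,"z":0.6,"twist":0},{"fingers":1,"x":0,"y":0,"z":1.5,"twist":0},{"fingers":1,"x":0,"y":-0.1,"z":2.5,"twist":0},{"fingers":1,"x":0,"y":-0.2,"z":3.5,"twist":0},{"fingers":1,"x":0,"y":-0.3,"z":4.5,"twist":0},{"fingers":1,"x":0.4,"y":-0.4,"z":5.4,"twist":0},{"fingers":1,"x":0.8,"y":-0.5,"z":6.3,"twist":0},{"fingers":1,"x":1.2,"y":-0.6,"z":7.2,"twist":0},{"fingers":1,"x":1.6,"y":-0.7,"z":8.1,"twist":0},{"fingers":1,"x":1.95,"y":-0.77,"z":9,"twist":0},{"fingers":1,"x":1.95,"y":-0.77,"z":9.6,"twist":0},{"fingers":1,"x":1.95,"y":-0.77,"z":9.6,"twist":0},{"fingers":1,"x":1.95,"y":-0.77,"z":9.6,"twist":0},{"fingers":1,"x":1.95,"y":-0.77,"z":9.6,"twist":0},{"fingers":1,"x":1.95,"y":-0.77,"z":9.6,"twist":0}]'; python3 - <<'E'
from h import *
from bench import viewer
go([.4492,-.2885,.021])
d=viewer.get_image("wrist");cv2.imwrite(f"pics/wrist9.png",d["pixels"][:,:,::-1]);np.savez("pics/wrist9.npz",**d);C=wcloud(d)
P=C.reshape(-1,3);P=P[np.isfinite(P[:,0])];D=np.hypot(P[:,0]-.449,P[:,1]+.2885)<.045
for n,lo,hi in(("knobtop",.042,.05),("disc",.012,.02)):
    Q=P[D&(P[:,2]>lo)&(P[:,2]<hi)];print(n,len(Q),cv2.minEnclosingCircle(Q[:,:2].astype(np.float32)*1000),np.median(Q,0))
E
```

```text
time: 17.98
position: [0.4485, -0.2862, 0.1483]
tool_rot: [1.208, 1.211, -1.207]
ft_force: [0.8, 0.3, 0.1]
grip_width: 0.999
t 17.98 pos [ 0.4485 -0.2862  0.1483] grip 0.999 F [0.8 0.3 0.1]
axes x [-0.     0.001 -1.   ] y [ 1.     0.002 -0.   ] z [ 0.002 -1.    -0.001]
shift x 3.181 y 0.019 z 0.060 twist 0.03 (or -35.97) q7 [ 0.77  0.14 -0.27  1.83  0.04  1.18 -1.08]
knobtop 638 ((450.4290466308594, -290.0559387207031), 11.009479522705078) [ 0.45103764 -0.29034055  0.04644631]
disc 2875 ((450.1088562011719, -290.0634765625), 29.18199348449707) [ 0.45532966 -0.28983684  0.01656823]
```

View pics/wrist9.png

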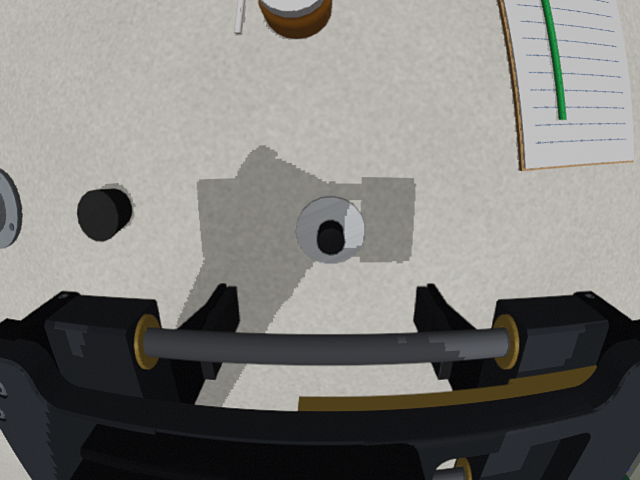

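Wrist: the lid's black knob is at (330,237), centre (0.450,-0.290), top z 0.046 as expected. Descend and grip the knob.

```bash
python3 -m creep '[{"fingers":0.8,"x":0.6,"y":0.035,"z":0.09,"twist":0},{"fingers":0.6,"x":1.4,"y":0.035,"z":0.09,"twist":0},{"fingers":0.6,"x":2.2,"y":0.035,"z":0.09,"twist":0},{"fingers":0.6,"x":2.8,"y":0.035,"z":0.09,"twist":0},{"fingers":0.6,"x":3.1,"y":0.035,"z":0.09,"twist":0},{"fingers":0.6,"x":3.18,"y":0.035,"z":0.09,"twist":0},{"fingers":0.6,"x":3.18,"y":0.035,"z":0.09,"twist":0},{"fingers":0.6,"x":3.18,"y":0.035,"z":0.09,"twist":0},{"fingers":0,"x":3.18,"y":0.035,"z":0.09,"twist":0},{"fingers":0,"x":3.18,"y":0.035,"z":0.09,"twist":0},{"fingers":0,"x":3.18,"y":0.035,"z":0.09,"twist":0},{"fingers":0,"x":3.18,"y":0.035,"z":0.09,"twist":0},{"fingers":0,"x":3.18,"y":0.035,"z":0.09,"twist":0},{"fingers":0,"x":3.18,"y":0.035,"z":0.09,"twist":0},{"fingers":0,"x":3.18,"y":0.035,"z":0.09,"twist":0},{"fingers":0,"x":3.18,"y":0.035,"z":0.09,"twist":0},{"fingers":0,"x":3.18,"y":0.035,"z":0.09,"twist":0},{"fingers":0,"x":3.18,"y":0.035,"z":0.09,"twist":0}]' 20; python3 -c "
from h import *
go([.4784,.0958,.22])"
```

```text
time: 19.53
position: [0.4497, -0.2915, 0.0216]
tool_rot: [1.209, 1.209, -1.209]
ft_force: [-0.8, 1.8, 4.1]
grip_width: 0.245
t 19.53 pos [ 0.4497 -0.2915  0.0216] grip 0.245 F [-0.8  1.8  4.1]
axes x [ 0.  0. -1.] y [1. 0. 0.] z [ 0. -1. -0.]
shift x -4.959 y 0.718 z -9.682 twist 0.00 (or -36.00) q7 [ 0.76  0.29 -0.26  1.94  0.09  0.93 -1.12]
```

```bash
python3 -m creep '[{"fingers":0,"x":-0.5,"y":0,"z":0,"twist":0},{"fingers":0,"x":-1.2,"y":0,"z":0,"twist":0},{"fingers":0,"x":-2,"y":0,"z":0,"twist":0},{"fingers":0,"x":-2.8,"y":0.1,"z":-0.3,"twist":0},{"fingers":0,"x":-3.5,"y":0.15,"z":-0.8,"twist":0},{"fingers":0,"x":-4.2,"y":0.2,"z":-1.4,"twist":0},{"fingers":0,"x":-4.8,"y":0.25,"z":-2.1,"twist":0},{"fingers":0,"x":-5,"y":0.3,"z":-2.9,"twist":0},{"fingers":0,"x":-5,"y":0.35,"z":-3.7,"twist":0},{"fingers":0,"x":-5,"y":0.4,"z":-4.5,"twist":0},{"fingers":0,"x":-5,"y":0.45,"z":-5.3,"twist":0},{"fingers":0,"x":-5,"y":0.5,"z":-6.1,"twist":0},{"fingers":0,"x":-5,"y":0.55,"z":-6.9,"twist":0},{"fingers":0,"x":-5,"y":0.6,"z":-7.7,"twist":0},{"fingers":0,"x":-5,"y":0.65,"z":-8.4,"twist":0},{"fingers":0,"x":-5,"y":0.7,"z":-9,"twist":0},{"fingers":0,"x":-5,"y":0.72,"z":-9.4,"twist":0},{"fingers":0,"x":-5,"y":0.72,"z":-9.68,"twist":0},{"fingers":0,"x":-5,"y":0.72,"z":-9.68,"twist":0},{"fingers":0,"x":-5,"y":0.72,"z":-9.68,"twist":0}]'; python3 -m creep '[{"fingers":0,"x":0,"y":0,"z":0,"twist":0},{"fingers":0,"x":0,"y":0,"z":0,"twist":0}]'; python3 - <<'E'
from h import *
from bench import viewer
go([.4784,.0957,.1776])
for n in("wrist","side"):
    d=viewer.get_image(n);cv2.imwrite(f"pics/{n}10.png",d["pixels"][:,:,::-1])
    if n=="wrist":
        W=wcloud(d);P=W.reshape(-1,3);P=P[np.isfinite(P[:,0])];D=np.hypot(P[:,0]-.478,P[:,1]-.097)<.045
        Q=P[D&(P[:,2]>.212)&(P[:,2]<.226)];print(len(Q),cv2.minEnclosingCircle(Q[:,:2].astype(np.float32)*1000),np.median(Q,0))
        print(ring(W,(.478,.097),.158,.17))
E
```

```text
time: 21.2
position: [0.4782, 0.0954, 0.2208]
tool_rot: [1.208, 1.21, -1.209]
ft_force: [0.0, -0.6, -2.0]
grip_width: 0.244
time: 21.37
position: [0.4785, 0.094, 0.221]
tool_rot: [1.21, 1.208, -1.212]
ft_force: [0.3, -0.6, -0.7]
grip_width: 0.247
t 21.37 pos [0.4785 0.094  0.221 ] grip 0.247 F [ 0.3 -0.6 -0.7]
axes x [-0.    -0.001 -1.   ] y [ 1.    -0.002 -0.   ] z [-0.002 -1.     0.001]
shift x 1.086 y -0.002 z -0.044 twist -0.03 (or 35.97) q7 [ 0.41 -0.   -0.65  1.82  0.    1.32 -1.82]
4623 ((479.2160339355469, 93.34497833251953), 29.025304794311523) [0.49300614 0.09332891 0.21607285]
(734, array([0.4782, 0.0954, 0.0272]), array([0.5003, 0.097 , 0.1642]))
```

View pics/wrist10.png

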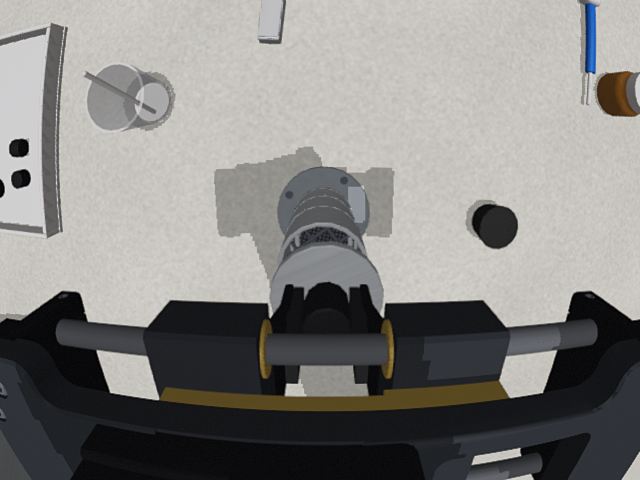

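View pics/side10.png

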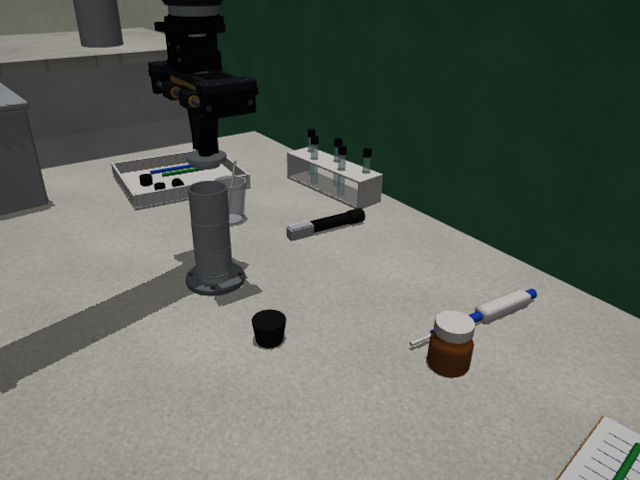

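The lid is level above the stack, (0.479,0.0933) against the coarse axis (0.478,0.0954). Correct by 2 mm while lowering.

```bash
python3 -m creep '[{"fingers":0,"x":0.2,"y":-0.02,"z":-0.045,"twist":0},{"fingers":0,"x":0.5,"y":-0.02,"z":-0.045,"twist":0},{"fingers":0,"x":0.75,"y":-0.02,"z":-0.045,"twist":0},{"fingers":0,"x":0.9,"y":-0.02,"z":-0.045,"twist":0},{"fingers":0,"x":0.98,"y":-0.02,"z":-0.045,"twist":0},{"fingers":0,"x":1.04,"y":-0.02,"z":-0.045,"twist":0},{"fingers":0,"x":1.07,"y":-0.02,"z":-0.045,"twist":0},{"fingers":0,"x":1.09,"y":-0.02,"z":-0.045,"twist":0},{"fingers":0,"x":1.1,"y":-0.02,"z":-0.045,"twist":0},{"fingers":0,"x":1.1,"y":-0.02,"z":-0.045,"twist":0}]'; python3 - <<'E'
from h import *
go([.4784,.0957,.1776])
E
```

```text
time: 22.3
position: [0.4779, 0.0974, 0.1777]
tool_rot: [1.21, 1.209, -1.209]
ft_force: [0.4, 0.5, -0.9]
grip_width: 0.244
t 22.30 pos [0.4779 0.0974 0.1777] grip 0.244 F [ 0.4  0.5 -0.9]
axes x [ 0.001 -0.    -1.   ] y [ 1.    -0.     0.001] z [-0. -1.  0.]
shift x 0.001 y 0.012 z 0.043 twist -0.00 (or 36.00) q7 [ 0.4   0.03 -0.66  1.88  0.02  1.23 -1.84]
```

```bash
python3 -m creep '[{"fingers":0,"x":0.02,"y":0,"z":0,"twist":0},{"fingers":0,"x":0.03,"y":0,"z":0.01,"twist":0},{"fingers":0,"x":0.03,"y":0,"z":0.01,"twist":0}]'; python3 -m creep '[{"fingers":0.3,"x":0,"y":0,"z":0,"twist":0},{"fingers":0.6,"x":0,"y":0,"z":0,"twist":0},{"fingers":0.6,"x":0,"y":0,"z":0,"twist":0},{"fingers":0.6,"x":0,"y":0,"z":0,"twist":0},{"fingers":0.6,"x":0,"y":0,"z":0,"twist":0},{"fingers":0.6,"x":0,"y":0,"z":0,"twist":0},{"fingers":0.6,"x":-0.3,"y":0,"z":0,"twist":0},{"fingers":0.6,"x":-0.9,"y":0,"z":0,"twist":0},{"fingers":0.6,"x":-1.6,"y":0,"z":0,"twist":0},{"fingers":0.6,"x":-2.2,"y":0,"z":0,"twist":0},{"fingers":0.6,"x":-2.2,"y":0,"z":0,"twist":0},{"fingers":0.6,"x":-2.2,"y":0,"z":0,"twist":0},{"fingers":0.6,"x":-2.2,"y":0,"z":0,"twist":0}]'; python3 - <<'E'
from h import *
from bench import viewer
go([.4784,.0957,.26])
for n in("wrist","side"):
    d=viewer.get_image(n);cv2.imwrite(f"pics/{n}11.png",d["pixels"][:,:,::-1])
    C=(wcloud if n=="wrist" else cloud)(d)
    P=C.reshape(-1,3);P=P[np.isfinite(P[:,0])];D=np.hypot(P[:,0]-.478,P[:,1]-.097)<.045
    for k,lo,hi in(("disc",.166,.177),("knob",.197,.208)):
        Q=P[D&(P[:,2]>lo)&(P[:,2]<hi)];print(n,k,len(Q),cv2.minEnclosingCircle(Q[:,:2].astype(np.float32)*1000),np.median(Q,0).round(4))
    if n=="wrist":
        Q=P[D&(P[:,2]>.168)&(P[:,2]<.177)];A=np.c_[Q[:,:2]-Q[:,:2].mean(0),np.ones(len(Q))];print("disc slope rad",np.linalg.lstsq(A,Q[:,2],rcond=None)[0].round(4))
E
```

```text
time: 22.55
position: [0.4784, 0.0973, 0.1775]
tool_rot: [1.21, 1.208, -1.208]
ft_force: [-1.0, 0.3, 4.4]
grip_width: 0.25
time: 23.63
position: [0.4774, 0.0969, 0.264]
tool_rot: [1.209, 1.209, -1.21]
ft_force: [-0.2, -0.9, -1.2]
grip_width: 0.604
t 23.63 pos [0.4774 0.0969 0.264 ] grip 0.604 F [-0.2 -0.9 -1.2]
axes x [-0. -0. -1.] y [ 1. -0. -0.] z [-0. -1.  0.]
shift x 0.101 y 0.025 z 0.029 twist -0.00 (or 36.00) q7 [ 0.41 -0.03 -0.65  1.76 -0.02  1.41 -1.8 ]
wrist disc 3688 ((478.46875, 96.8298568725586), 29.146047592163086) [0.4846 0.097  0.1726]
wrist knob 864 ((478.5213623046875, 96.81504821777344), 11.107237815856934) [0.4795 0.0969 0.2025]
disc slope rad [-0.0053 -0.001   0.1726]
side disc 479 ((477.0487365722656, 95.42485809326172), 29.97156524658203) [0.4725 0.0865 0.1705]
side knob 85 ((479.0519104003906, 94.54632568359375), 11.690888404846191) [0.4767 0.092  0.2002]
```

View pics/side11.png

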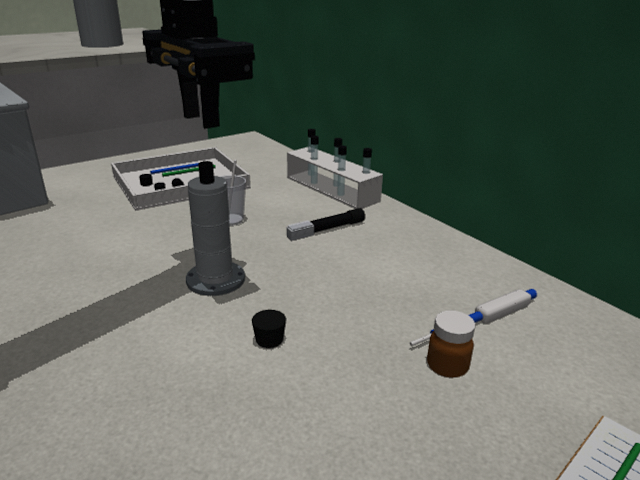

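View pics/wrist11.png

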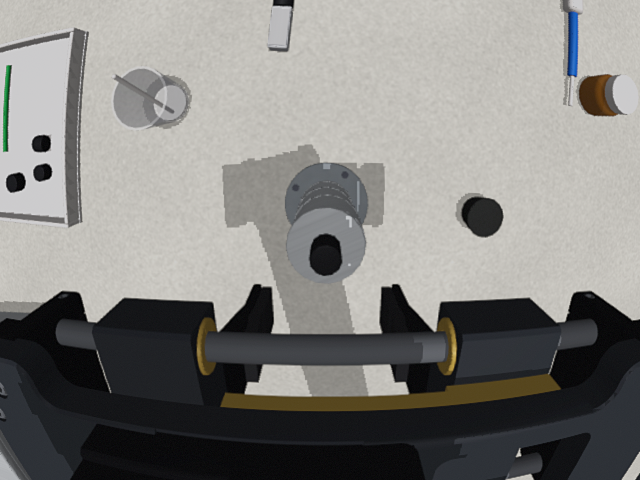

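The stack is complete. Disc top is at 0.1726 (0.172 expected), knob top 0.2025 (0.202), slope 5 mrad, and the gripper is 6 cm clear. Handing in.

```bash
python3 -c "
from bench import workorder
print(workorder.close_job())"
```

```text
the job is handed in; nothing more can be done
None
```

I built the stack on the base in order: pan, fine sieve, coarse sieve, lid. I checked each part for seating before starting the next, and handed the job in at about 23.7 s of the 109 s allowed.

| Part | Wrist-camera height check | Measured (m) | Expected (m) |
|---|---|---|---|
| Pan | rim | 0.0643 | 0.064 |
| Fine sieve | rim | 0.1103 | 0.110 |
| Coarse sieve | rim | 0.1641 | 0.164 |
| Lid | disc top | 0.1726 | 0.172 |
| Lid | knob top | 0.2025 | 0.202 |

- **Alignment:** each part sat within about 1.5 mm of the axis of the one below. The lid tilted about 5 mrad.
- **Clearance:** the gripper was open and about 6 cm above the knob at hand-in. The jar, cup, stopper, refractometer and pipette looked unmoved in the pictures; I did not re-measure their positions at the end.
- **Disagreement:** the side camera read 2–3 mm lower than the wrist camera and about 1.5–2 mm off in y. That was about the same for every part and close to the stated 2 mm calibration, so I placed the parts by the wrist camera. No check failed.

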